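# Clamp a shaft in the V-block fixture with the ratchet lever

### The arm

A 6-joint arm with a two-finger parallel gripper is mounted at the origin on a cart in front of the work surface, level with it; the furniture and walls round the work are solid. World frame = base frame: x ahead of the robot, y to its left, z up, the work surface at z = 0. Lengths are in m, angles in rad, forces in N, time in s.
With the tool pointing down it reaches from about 0.35 to 0.975 m from the base axis. Payload 4.9 kg.
Tool frame: the origin (TCP) lies at the very end of the fingers, on their centre line; the grasp point (between the pads) lies 19 mm behind it (ctrl.grip_point_offset is the distance from the TCP to the grasp point, in m); z points along the fingers, y is the line along which they close (so a half turn about z gives the same grasp; the last joint's range is limited). The gripper opens to 85 mm and grips with 20 to 120 N. Pads are 22 mm wide; open, the fingers measure 114 mm over their backs; the gripper's body (76 mm by 85 mm) begins 54 mm behind the grasp point. The pads swing forward as they close: fully open they stand 13 mm farther back than shut.
Start: joints at [-0.119, 0.053, 1.613, -0, 1.476, -0.119], TCP at [0.625, 0, 0.231] pointing down, gripper open.
Joint ranges: [-3.01, 3.01], [-1.01, 2.22], [0.06, 2.58], [-1.02, 4.17], [0.09, 2.62], [-3.14, 3.14]. Speed limits (rad/s): [2.57, 2.57, 3.14, 3.14, 3.14, 3.14].

### API

Orientations are given as a rotation vector (axis times angle).
In Python, from station import ctrl gives the robot as it stands.
- The arm moves only by the tool send_rows, never from a script. Its argument "rows" is a list of rows, each a list of 3 entries, a list of its own where there are three numbers: the finger opening in cm, from 0 to 8.54, then the shift along the tool's x, y, z in cm, then the turn about the tool's z in degrees. A call has 1 to 10 rows; each row shifts and turns the commanded pose from where the row before left it, along the tool's axes as they then stand; what a row does not reach is not made up. A row lasts 1/8 s, in which the tool goes at most 62.5 mm and 10.7 degrees, less where a joint would pass 70% of its speed; a pose out of reach is approached as far as the arm can. A call with a gripper value outside its range is refused whole. The fingers move at their own pace and stop on an object; "newtons" is the grip in N (left out, the last holds). Time passes only in rows, so rows that do not move let the fingers close. It gives the time, the measured TCP pose, the force, the opening and the grip force at its end, in the units of the state.
- ctrl.get_obs(): the state, without advancing time (a new reading comes with each control period).
- ctrl.get_image(name): name is "scene" or "side" or "wrist"; returns a dict with "frame" (384x512x3 uint8, red, green, blue), "range_z" (384x512 float32, m along the optical axis (not along the pixel's ray), 0 where there is no reading), "fx", "fy", "cx", "cy" (pixels), "cam_to_world" (4x4, takes a point from camera to world coordinates). Camera axes: x right, y down, z forward; pixel columns grow to the right and rows downward; lengths in m; the calibration is good to about 2 mm. A picture is of the moment at which its call begins.
- ctrl.finish_job(): hands the job in; it is judged then, once.
The state is a dict: "t": time; "q": joint angles; "dq": joint speeds; "effort": joint torques, N m; "tool_pos": TCP position; "tool_rot": TCP orientation; "contact_force": force on the tool from outside, world axes, zero at the start; "wrist_torque": the same for the moment, N m; "opening": finger opening in m; "grip_force": force on a finger pad.
Only numpy, scipy, OpenCV 4.12 (cv2) and the standard library are available. Lean on these libraries where they do the work, as an engineer would, in place of code of your own. Each camera call takes 0.05 s, during which the arm holds its last target. There are 200 camera calls.

### The job

Push the loose shaft along its V-blocks until its far end is hard against the end stop, then clamp it there: the studs leave no room for a full turn, so work the red ratchet lever back and forth until the pad bears firmly on the shaft and the lever stands still under a moderate push. Push the lever lightly instead of gripping it, and do not lean on it once it is tight or against a stud, or its pawl will strip; leave the tools lying around where they are.

Things in the scene. Friction and masses are not known exactly. Their poses are not given: they have to be found in the camera images.
- fixture: Blue clamping fixture, bolted down: base plate 204x130x14 mm, two V-blocks, square grey bridge plate (116 mm, z 100 to 114 mm) on four threaded studs (14 mm diameter, at x +-45, y +-45 mm, tops at z 152 mm). Origin: on the clamp screw's axis, at table level. x runs along the shaft, from the robot's side to the end stop; y to the left, z up.
- stop_face (a point): Centre of the round end face (17 mm) of the stop screw in the upright plate (52 mm wide, 78 mm high) at the fixture's far end: fixture x 85, y 0, z 60 mm; axes as the fixture's. The shaft's far end belongs against it.
- shaft: Loose bright aluminium shaft lying in the V-blocks along the fixture's x, its axis 60 mm above the table: 200 mm long, 30 mm diameter, with a journal of 22 mm diameter and 26 mm length at either end, about 0.4 kg. Origin at its middle, x axis along it towards the stop. Starts 10 to 30 mm short of the stop; slides when its near end is pushed with 3 to 8 N.
- shaft_near_end (a point): Centre of the shaft's near end face (22 mm diameter, towards the robot), the face to push on. With the shaft home it is at fixture x -115 mm, 57 mm clear of the bridge plate; nothing taller than the 14 mm base plate is near it.
- shaft_far_end (a point): Centre of the shaft's far end face, which is to touch stop_face.
- clamp_screw: Upright clamp screw, 17 mm diameter, through the middle of the bridge; keyed, so it goes straight down without turning. Origin: centre of the underside of the brass pad at its foot. The pad meets the shaft when the origin is 75 mm above the table; it starts 4 to 11 mm above that. A full turn of the nut lowers it 16 mm. It holds by friction when the lever is let go.
- screw_axis (a point): Point on the screw's axis at lever height, 126 mm above the table (fixture x 0, y 0). Here a captive nut with a 20-tooth ratchet wheel (a tooth every 0.314 rad) turns on top of the bridge. A sprung pawl in the lever catches the teeth when the lever swings clockwise seen from above, and lowers the screw; swung back, it clicks freely over them and the nut stays.
- lever_angle (a joint): Lever angle about the screw axis, rad: 0 along fixture -y (to the right), growing clockwise from above, which tightens: the handle moves towards the robot. Handle centre at fixture x = -105 sin q, y = -105 cos q mm. The studs stop it at -0.56 and +0.56; starts between -0.45 and 0.45. It stays where it is left.
- lever: Ratchet lever with a level red handle sleeve, 21 mm diameter, from 75 to 135 mm from the screw axis; origin at the sleeve's centre, 126 mm above the table, nothing under it. y axis: along the lever to the screw. 3 to 4 N here turn the loose nut, 1 N swings back. Once the pad bears on the shaft the push rises to 5 N over 0.4 rad, then the nut is tight: it stands still under 7 to 12 N. Over 40 N strips the pawl.
- nippers: Bystander, to be left alone: black-handled nippers, 129 mm, lying flat, left of the fixture; origin under the middle.
- screwdriver: Bystander, to be left alone: screwdriver with red handle, 161 mm, lying flat, right of the fixture.
- hex_key: Bystander, to be left alone: black 8 mm hex key, 79 mm, lying flat, right of the fixture.
- scissors: Bystander, to be left alone: red-handled scissors, 199 mm, lying flat, to the left.

How it is judged:
By the outcome, as a careful person would: the job done as asked, in the order asked, and still so for the second after the job is handed in, with the robot touching nothing.
It also fails if it takes over 69 s, if anything falls off the work surface, if the arm or the gripper's body presses on something with over 40 N, if the wrist force passes 120 N, or if a joint passes its speed limit or range.

## Working session

There is one attempt and no reset: what is moved stays moved. The work goes in short steps, Python scripts to look and compute and a tool call to move; the robot and the scene stay as the last step left them, time stands still between calls to the robot, and variables do not carry over. Pictures are saved under pics/ and viewed, at most 10 in all, crops included, and the job is handed in when it is done.

Besides the shell and the picture viewer there is one more tool, called after ">>>" as name([rows], argument=value, ...), one row to a line, values as JSON. send_rows: Moves the arm, as the interface text tells. Its arguments: {"type":"object","properties":{"rows":{"type":"array","items":{"type":"array"}},"newtons":{"type":"number"}},"required":["rows"]}

```bash
mkdir -p pics; ls
python3 - <<'E'
from station import ctrl
import cv2,numpy as np,pickle
o=ctrl.get_obs();print(o)
d={n:ctrl.get_image(n) for n in("scene","side")}
pickle.dump(d,open("a.pkl","wb"))
for n in d: print(n,d[n]["cam_to_world"].round(3).tolist(),d[n]["fx"])
cv2.imwrite("pics/a.png",cv2.resize(np.vstack([d[n]["frame"] for n in d])[:,:,::-1],None,fx=.78,fy=.78))
E
```

```text
pics
{'t': 0.0, 'q': array([-1.18998108e-01,  5.33756248e-02,  1.61429942e+00, -1.10593197e-05,
        1.47597055e+00, -1.18971151e-01]), 'dq': array([0.0008311 , 0.00058219, 0.00085564, 0.00168959, 0.00037007,
       0.00081067]), 'effort': array([ 2.70554956e-04, -3.93670499e+01, -3.70175600e+01, -1.62778279e-04,
        6.93513779e-03, -6.06393527e-06]), 'tool_pos': array([6.24382274e-01, 7.23564754e-05, 2.30048132e-01]), 'tool_rot': array([-2.22033352e+00, -2.22027602e+00,  2.00601657e-03]), 'contact_force': array([-0.73541143, -0.66780233,  0.51030061]), 'wrist_torque': array([ 0.03984356,  0.04367812, -0.04009702]), 'grip_force': 0.0, 'opening': 0.08535783719389423}
scene [[0.646, -0.547, 0.532, 0.012], [-0.763, -0.458, 0.456, -0.633], [-0.005, -0.701, -0.714, 0.846], [0.0, 0.0, 0.0, 1.0]] 420.02537273006527
side [[-1.0, -0.022, -0.004, 0.574], [-0.009, 0.573, -0.82, 0.945], [0.021, -0.819, -0.573, 0.875], [0.0, 0.0, 0.0, 1.0]] 492.8780168607552
```

View pics/a.png

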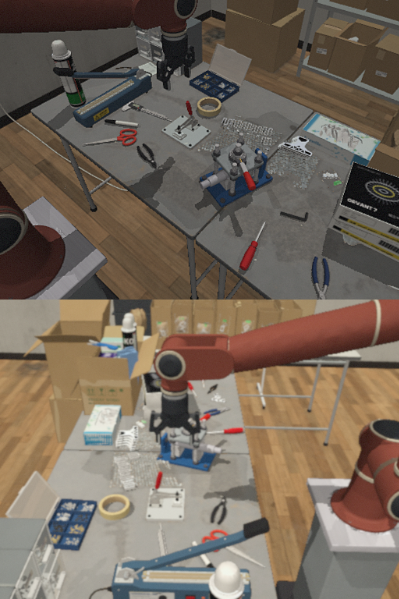

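```bash
cat > h.py <<'E'
import numpy as np,cv2
def cloud(im):
    z=im["range_z"];v,u=np.mgrid[:z.shape[0],:z.shape[1]]
    p=np.stack([(u-im["cx"])/im["fx"]*z,(v-im["cy"])/im["fy"]*z,z],-1)
    T=im["cam_to_world"];w=p@T[:3,:3].T+T[:3,3];w[z<=0]=np.nan
    return w
def ray(im,u,v,h):
    T=im["cam_to_world"];d=T[:3,:3]@np.array([(u-im["cx"])/im["fx"],(v-im["cy"])/im["fy"],1]);o=T[:3,3]
    return o+d*(h-o[2])/d[2]
E
python3 - <<'E'
from h import *
import pickle
d=pickle.load(open("a.pkl","rb"))
s=d["scene"];f=s["frame"];w=cloud(s)
hsv=cv2.cvtColor(f,cv2.COLOR_RGB2HSV)
blue=cv2.inRange(hsv,(105,120,30),(130,255,255))>0
red=(cv2.inRange(hsv,(0,150,80),(6,255,255))|cv2.inRange(hsv,(174,150,80),(180,255,255)))>0
roi=np.zeros_like(blue);roi[180:275,250:360]=1
z=w[...,2]
b=w[blue&roi&(abs(z-.014)<.006)]
print("base",len(b),cv2.minAreaRect((b[:,:2]*1000).astype(np.float32)))
r=w[red&roi&(abs(z-.13)<.02)];print("red",len(r),r.min(0),r.max(0),cv2.minAreaRect((r[:,:2]*1000).astype(np.float32)))
p=w[roi&(abs(z-.114)<.004)];print("bridge",len(p),cv2.minAreaRect((p[:,:2]*1000).astype(np.float32)))
p=w[roi&(z>.146)&(z<.16)];print("studs",len(p));
c=cv2.kmeans((p[:,:2]*1000).astype(np.float32),5,None,(3,50,.1),5,2)[2];print(c)
c=f[170:285,235:370,::-1];cv2.imwrite("pics/b.png",cv2.resize(c,None,fx=5.9,fy=5.2,interpolation=cv2.INTER_CUBIC)[:598,:799])
E
```

```text
base 1079 ((590.2587890625, -274.32745361328125), (130.21446228027344, 202.94921875), 71.9820556640625)
red 203 [ 0.50508666 -0.38413191  0.12055054] [ 0.5475488  -0.32981744  0.13830483] ((526.2596435546875, -356.8147888183594), (58.37229537963867, 19.21683692932129), 57.16457748413086)
bridge 1002 ((577.6234130859375, -303.12811279296875), (179.1444549560547, 115.52054595947266), 72.27473449707031)
studs 108
[[ 616.6389  -329.43655]
 [ 586.5987  -279.60074]
 [ 557.91266 -216.8547 ]
 [ 530.5175  -302.2088 ]
 [ 581.33234 -272.3759 ]]
```

View pics/b.png

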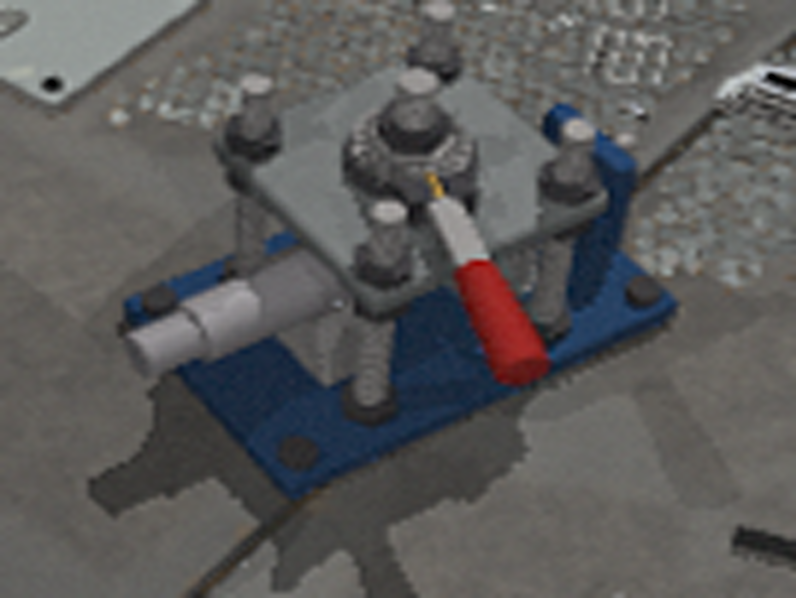

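Fixture is at about (588, −273) mm, yaw about −17.7°. The stud diagonal comes out at 126.9 mm against an expected 127.3. The lever handle is at about q = 0.32, near crop pixel (505, 330). The shaft's near end is at the left, near crop pixel (150, 345). I'll measure that end next.

```bash
cat >> h.py <<'E'
C=np.array([.5875,-.273]);a=np.radians(-17.7)
R=np.array([[np.cos(a),-np.sin(a)],[np.sin(a),np.cos(a)]])
def fix(p): return (np.asarray(p)[...,:2]-C)@R
def world(x,y): return C+R@np.array([x,y])
E
python3 - <<'E'
from h import *
import pickle
d=pickle.load(open("a.pkl","rb"))
for n in("scene","side"):
    w=cloud(d[n]);g=fix(w);m=(abs(g[...,1])<.012)&(w[...,2]>.045)&(w[...,2]<.085)&(g[...,0]<-.06)&(g[...,0]>-.2)
    p=g[m];print(n,len(p),np.percentile(p[:,0],[0,2,10,50])if len(p) else "",np.median(p[:,1]),w[m][:,2].max())
print("near end home",world(-.115,0)," start",world(-.17,0))
s=d["scene"];w=cloud(s);g=fix(w);z=w[...,2]
m=(z>.146)&(z<.165)&(np.hypot(g[...,0],g[...,1])<.1)
print("screw top",w[m&(np.hypot(g[...,0],g[...,1])<.02)].mean(0))
E
```

```text
scene 282 [-0.12864703 -0.12844338 -0.12589414 -0.09922823] -0.004018795265744203 0.07775195131925405
side 155 [-0.13131998 -0.13085527 -0.1268685  -0.10036367] 0.00701192074089357 0.07940975872414568
near end home [ 0.47794393 -0.2380362 ]  start [ 0.42554755 -0.22131438]
screw top [ 0.58350726 -0.27505379  0.15643361]
```

>>> send_rows([
  [0, [-3.7, -3.2, 0], 0],
  [0, [-3.7, -3.2, 0], 0],
  [0, [-3.7, -3.2, 0], 0],
  [0, [-3.7, -3.2, 0], 0],
  [0, [-3.7, -3.2, 0], 0],
  [0, [-3.8, -3.4, 0], 0],
  [0, [0, 0, 0], 8.9],
  [0, [0, 0, 3], 8.8],
  [0, [0, 0, 3], 0],
  [0, [0, 0, 0], 0],
], newtons=60)

```text
t: 1.35
tool_pos: [0.4291, -0.2217, 0.1681]
tool_rot: [-2.532, -1.849, 0.003]
contact_force: [0.5, 0.3, 0.8]
opening: 0.0004
grip_force: 0.0
```

```bash
cat > st.py <<'E'
from station import ctrl
from h import *
from scipy.spatial.transform import Rotation as Ro
o=ctrl.get_obs();p=o["tool_pos"];M=Ro.from_rotvec(o["tool_rot"]).as_matrix()
print("t",round(o["t"],2),"world",p.round(4),"fix",fix(p).round(4),"yaw y",np.degrees(np.arctan2(M[1,1],M[0,1])).round(1),"F",o["contact_force"].round(1),"Ffix",(o["contact_force"][:2]@R).round(1),"op",round(o["opening"],4))
E
python3 st.py
```

```text
t 1.35 world [ 0.4291 -0.2217  0.1681] fix [-0.1665  0.0007] yaw y -17.7 F [0.5 0.3 0.8] Ffix [0.4 0.4] op 0.0004
```

>>> send_rows([
  [0, [0, 0, 4], 0],
  [0, [0, 0, 4], 0],
  [0, [0, 0, 4], 0],
  [0, [0, 0, 0], 0],
  [0, [0, 0.8, 0], 0],
  [0, [0, 0.8, 0], 0],
  [0, [0, 0.4, 0], 0],
  [0, [0, 0.4, 0], 0],
  [0, [0, 0.3, 0], 0],
])

```text
t: 2.48
tool_pos: [0.4552, -0.2305, 0.0509]
tool_rot: [-2.533, -1.851, 0.004]
contact_force: [-6.7, 2.3, 3.1]
opening: -0.0001
grip_force: 3.6
```

```bash
python3 st.py
```

```text
t 2.48 world [ 0.4552 -0.2305  0.0509] fix [-0.139   0.0002] yaw y -17.7 F [-6.7  2.3  3.1] Ffix [-7.   0.1] op -0.0001
```

>>> send_rows([
  [0, [0, 0.3, 0], 0],
  [0, [0, 0.3, 0], 0],
  [0, [0, 0.2, 0], 0],
  [0, [0, 0.2, 0], 0],
])

```text
t: 2.98
tool_pos: [0.4642, -0.2334, 0.0508]
tool_rot: [-2.532, -1.85, 0.005]
contact_force: [-8.0, 2.2, 4.7]
opening: -0.0001
grip_force: 4.3
```

```bash
python3 st.py
```

```text
t 2.98 world [ 0.4642 -0.2334  0.0508] fix [-0.1295  0.0002] yaw y -17.7 F [-8.   2.2  4.7] Ffix [-8.3 -0.4] op -0.0001
```

Still sliding at a constant force, so I'll continue in small steps.

>>> send_rows([
  [0, [0, 0.2, 0], 0],
  [0, [0, 0.2, 0], 0],
])

```text
t: 3.22
tool_pos: [0.4656, -0.2339, 0.0507]
tool_rot: [-2.526, -1.848, 0.012]
contact_force: [-21.0, 5.2, 14.5]
opening: 0.0002
grip_force: 11.2
```

>>> send_rows([
  [0, [0, 0.2, 0], 0],
  [0, [0, 0.1, 0], 0],
])

```text
t: 3.48
tool_pos: [0.4657, -0.2339, 0.0505]
tool_rot: [-2.521, -1.844, 0.019]
contact_force: [-30.5, 9.7, 22.8]
opening: 0.0
grip_force: 16.3
```

```bash
python3 st.py
```

```text
t 3.48 world [ 0.4657 -0.2339  0.0505] fix [-0.1279  0.0003] yaw y -17.6 F [-30.5   9.7  22.8] Ffix [-32.  -0.] op 0.0
```

>>> send_rows([
  [0, [0, -1.0, 0], 0],
  [0, [0, -2.0, 0], 0],
  [0, [0, -1.0, -4], 0],
  [5.5, [0, 0, -5], 0],
  [5.5, [0, 0, -5], 0],
  [5.5, [0, 0, -4], 0],
  [5.5, [0, 0, 0], 0],
])

```text
t: 4.35
tool_pos: [0.4369, -0.2256, 0.2364]
tool_rot: [2.529, 1.848, 0.005]
contact_force: [-0.5, -0.1, -0.0]
opening: 0.0549
grip_force: 0.0
```

```bash
python3 st.py
cat > look.py <<'E'
from station import ctrl
from h import *
import sys
d={n:ctrl.get_image(n) for n in("scene","side")}
for n,im in d.items():
    f=im["frame"];w=cloud(im);g=fix(w);z=w[...,2];hsv=cv2.cvtColor(f,cv2.COLOR_RGB2HSV)
    red=(cv2.inRange(hsv,(0,150,60),(6,255,255))|cv2.inRange(hsv,(174,150,60),(180,255,255)))>0
    m=red&(abs(z-.126)<.02)&(np.hypot(g[...,0],g[...,1])<.15)
    if m.sum()>20:
        h=g[m];t=h[w[m][:,2]>np.percentile(w[m][:,2],60)]
        print(n,m.sum(),"q all",np.arctan2(-h.mean(0)[0],-h.mean(0)[1]).round(3),"q top",np.arctan2(-t.mean(0)[0],-t.mean(0)[1]).round(3),"ztop",w[m][:,2].max().round(4))
    m=(np.hypot(g[...,0],g[...,1])<.012)&(z>.115)
    if m.any(): print(n,"screw top z",np.percentile(z[m],90).round(4))
    m=(abs(g[...,1])<.012)&(z>.045)&(z<.085)&(g[...,0]<-.06)&(g[...,0]>-.2)
    if m.any(): print(n,"near end",np.percentile(g[m][:,0],[0,2,10]).round(4))
if len(sys.argv)>1:
    s=d["scene"]["frame"][170:285,235:370,::-1];b=d["side"]["frame"][170:230,180:290,::-1]
    cv2.imwrite(sys.argv[1],np.hstack([cv2.resize(s,(500,426),interpolation=2),cv2.resize(b,(300,426))]))
E
python3 look.py pics/c.png
```

```text
t 4.35 world [ 0.4369 -0.2256  0.2364] fix [-0.1579 -0.0006] yaw y -17.7 F [-0.5 -0.1 -0. ] Ffix [-0.5 -0.3] op 0.0549
scene 205 q all 0.33 q top 0.318 ztop 0.138
scene screw top z 0.1676
scene near end [-0.1153 -0.1143 -0.1126]
side 51 q all 0.371 q top 0.356 ztop 0.1395
side screw top z 0.169
side near end [-0.1179 -0.1171 -0.1143]
```

View pics/c.png

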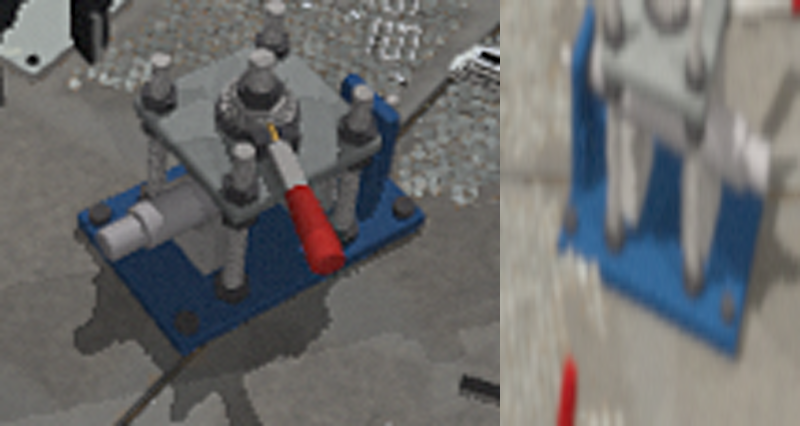

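>>> send_rows([
  [5.5, [-2.5, 3.1, 0], 0],
  [5.5, [-2.5, 3.1, 0], 0],
  [5.5, [-2.5, 3.0, 0], 0],
  [5.5, [-2.6, 3.0, 0], 0],
  [5.5, [0, 0, 0], 9.6],
  [5.5, [0, 0, 2], 9.6],
  [5.5, [0, 0, 4], 0],
  [5.5, [0, 0, 4], 0],
  [5.5, [0, 0, 2.8], 0],
  [5.5, [0, 0, 0], 0],
])

```text
t: 5.7
tool_pos: [0.5175, -0.355, 0.0976]
tool_rot: [-2.802, -1.4, 0.006]
contact_force: [-0.2, 0.1, -0.9]
opening: 0.0551
grip_force: 0.0
```

```bash
cat >> st.py <<'E'
g=fix(p);q=np.arctan2(-g[0],-g[1]);print("tool q",q.round(3),"r",np.hypot(*g).round(4),"Ftool x,y",(M.T@o["contact_force"])[:2].round(1),"yaw q",np.radians(-17.7-np.degrees(np.arctan2(M[1,1],M[0,1]))).round(3))
E
python3 st.py; python3 -c "
from station import ctrl
import cv2
cv2.imwrite('pics/d.png',ctrl.get_image('wrist')['frame'][:,:,::-1])"
```

```text
t 5.7 world [ 0.5175 -0.355   0.0976] fix [-0.0418 -0.0994] yaw y -36.9 F [-0.2  0.1 -0.9] Ffix [-0.3  0.1] op 0.0551
tool q 0.398 r 0.1078 Ftool x,y [-0.  -0.2] yaw q 0.335
```

View pics/d.png

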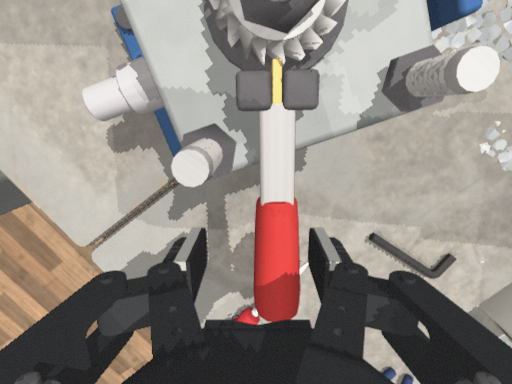

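The lever handle (red, around pixels x 277, y 260) lies between the open fingers (x 205 and 308), parallel to them. I'll centre on it, narrow the opening without gripping, and swing back.

>>> send_rows([
  [3.4, [0, 0.5, 0], 0],
  [3.4, [0, 0, 0], 0],
  [3.4, [0.05, 1.1, 0], -5.7],
  [3.4, [0.05, 1.1, 0], -5.7],
  [3.4, [0.05, 1.1, 0], -5.7],
  [3.4, [0.05, 1.1, 0], -5.7],
  [3.4, [0.05, 1.1, 0], -5.7],
  [3.4, [0.05, 1.1, 0], -5.7],
  [3.4, [0.05, 1.1, 0], -5.7],
  [3.4, [0, 0, 0], 0],
])

```text
t: 7.0
tool_pos: [0.5974, -0.3832, 0.1044]
tool_rot: [2.162, 2.277, 0.0]
contact_force: [-0.3, 0.4, 1.3]
opening: 0.034
grip_force: 0.0
```

```bash
python3 st.py; python3 look.py
```

```text
t 7.0 world [ 0.5974 -0.3832  0.1044] fix [ 0.0429 -0.102 ] yaw y 3.0 F [-0.3  0.4  1.3] Ffix [-0.4  0.3] op 0.034
tool q -0.399 r 0.1106 Ftool x,y [ 0.4 -0.3] yaw q -0.361
scene 55 q all -0.318 q top -0.346 ztop 0.1365
scene screw top z 0.1681
scene near end [-0.1148 -0.1144 -0.1124]
side 43 q all -0.324 q top -0.317 ztop 0.1397
side screw top z 0.1694
side near end [-0.118  -0.1171 -0.1147]
```

>>> send_rows([
  [3.4, [0.1, 0.9, 0], -5.0],
  [3.4, [0.1, 0.8, 0], -5.0],
  [3.4, [0, 0, 0], 0],
])

```text
t: 7.48
tool_pos: [0.6133, -0.3794, 0.1037]
tool_rot: [1.958, 2.456, -0.0]
contact_force: [1.1, 0.1, -0.1]
opening: 0.0342
grip_force: 0.0
```

```bash
python3 st.py
```

```text
t 7.47 world [ 0.6133 -0.3794  0.1037] fix [ 0.0569 -0.0935] yaw y 12.9 F [ 1.1  0.1 -0.1] Ffix [1.  0.4] op 0.0342
tool q -0.546 r 0.1095 Ftool x,y [-0.2  1.1] yaw q -0.534
```

>>> send_rows([
  [3.4, [0.05, -0.5, 0], 2.7],
  [3.4, [0.05, -1.1, 0], 5.7],
  [3.4, [0.05, -1.1, 0], 5.7],
  [3.4, [0.05, -1.1, 0], 5.7],
  [3.4, [0.05, -1.1, 0], 5.7],
  [3.4, [0.05, -1.1, 0], 5.7],
  [3.4, [0, 0, 0], 0],
])

```text
t: 8.35
tool_pos: [0.5533, -0.3764, 0.1036]
tool_rot: [2.545, 1.841, 0.0]
contact_force: [0.1, -0.5, 0.3]
opening: 0.0341
grip_force: 0.2
```

```bash
python3 st.py;python3 look.py
```

```text
t 8.35 world [ 0.5533 -0.3764  0.1036] fix [-0.0012 -0.1089] yaw y -18.2 F [ 0.1 -0.5  0.3] Ffix [ 0.3 -0.4] op 0.0341
tool q 0.011 r 0.1089 Ftool x,y [-0.4  0.3] yaw q 0.01
scene 117 q all -0.018 q top -0.04 ztop 0.1382
scene screw top z 0.1665
scene near end [-0.115  -0.1143 -0.1125]
side 53 q all -0.013 q top -0.013 ztop 0.1401
side screw top z 0.1677
side near end [-0.1177 -0.1175 -0.1148]
```

>>> send_rows([
  [3.4, [0.05, -1.1, 0], 5.8],
  [3.4, [0.05, -1.1, 0], 5.8],
  [3.4, [0.05, -1.1, 0], 5.8],
  [3.4, [0.05, -1.1, 0], 5.8],
  [3.4, [0.05, -1.1, 0], 5.8],
])

```text
t: 9.07
tool_pos: [0.5085, -0.3477, 0.1037]
tool_rot: [2.925, 1.141, 0.002]
contact_force: [3.0, -1.0, -1.6]
opening: 0.0343
grip_force: 1.4
```

```bash
python3 st.py; python3 look.py
```

```text
t 9.07 world [ 0.5085 -0.3477  0.1037] fix [-0.0526 -0.0952] yaw y -47.4 F [ 3.  -1.  -1.6] Ffix [ 3.2 -0. ] op 0.0343
tool q 0.505 r 0.1088 Ftool x,y [1.5 2.8] yaw q 0.518
scene 179 q all 0.461 q top 0.447 ztop 0.1385
scene near end [-0.1152 -0.1146 -0.1127]
side 51 q all 0.507 q top 0.494 ztop 0.1396
side screw top z 0.1672
side near end [-0.1174 -0.1171 -0.1145]
```

>>> send_rows([
  [3.4, [0.06, 1.15, 0], -6.1],
  [3.4, [0.06, 1.15, 0], -6.1],
  [3.4, [0.06, 1.15, 0], -6.1],
  [3.4, [0.06, 1.15, 0], -6.1],
  [3.4, [0.06, 1.15, 0], -6.1],
  [3.4, [0.06, 1.15, 0], -6.1],
  [3.4, [0.06, 1.15, 0], -6.1],
  [3.4, [0.06, 1.15, 0], -6.1],
  [3.4, [0.06, 1.15, 0], -6.1],
  [3.4, [0.06, 1.1, 0], -6.1],
])

```text
t: 10.42
tool_pos: [0.6127, -0.3795, 0.103]
tool_rot: [-1.931, -2.477, 0.001]
contact_force: [0.0, 0.1, -0.5]
opening: 0.034
grip_force: 0.3
```

```bash
python3 st.py; python3 look.py
```

```text
t 10.43 world [ 0.6127 -0.3795  0.103 ] fix [ 0.0564 -0.0938] yaw y 14.1 F [ 0.   0.1 -0.5] Ffix [-0.   0.1] op 0.034
tool q -0.542 r 0.1095 Ftool x,y [0.1 0. ] yaw q -0.555
scene 74 q all -0.439 q top -0.469 ztop 0.1449
scene screw top z 0.1651
scene near end [-0.1143 -0.114  -0.1122]
side 40 q all -0.487 q top -0.475 ztop 0.1406
side screw top z 0.3949
side near end [-0.118  -0.1172 -0.1133]
```

>>> send_rows([
  [3.4, [0.05, -0.5, 0], 2.7],
  [3.4, [0.05, -1.1, 0], 5.7],
  [3.4, [0.05, -1.1, 0], 5.7],
  [3.4, [0.05, -1.1, 0], 5.7],
])

```text
t: 11.02
tool_pos: [0.5748, -0.3808, 0.1032]
tool_rot: [-2.339, -2.098, -0.003]
contact_force: [2.2, 1.7, 0.6]
opening: 0.0342
grip_force: 1.4
```

```bash
python3 st.py; python3 look.py
```

```text
t 11.03 world [ 0.5748 -0.3808  0.1032] fix [ 0.0207 -0.1066] yaw y -6.2 F [2.2 1.7 0.6] Ffix [1.5 2.3] op 0.0342
tool q -0.192 r 0.1086 Ftool x,y [1.9 2. ] yaw q -0.2
scene 93 q all -0.213 q top -0.234 ztop 0.1397
scene screw top z 0.1641
scene near end [-0.1152 -0.1146 -0.1124]
side 46 q all -0.215 q top -0.21 ztop 0.1425
side screw top z 0.1661
side near end [-0.1176 -0.1171 -0.1139]
```

>>> send_rows([
  [3.4, [0.05, -1.1, 0], 5.7],
  [3.4, [0.05, -1.1, 0], 5.7],
])

```text
t: 11.38
tool_pos: [0.5537, -0.3768, 0.1034]
tool_rot: [2.533, 1.857, 0.002]
contact_force: [3.5, 1.5, 1.3]
opening: 0.0343
grip_force: 1.4
```

>>> send_rows([
  [3.4, [0.05, -1.1, 0], 5.7],
  [3.4, [0.05, -1.1, 0], 5.7],
])

```text
t: 11.62
tool_pos: [0.5335, -0.3684, 0.1035]
tool_rot: [2.704, 1.596, 0.002]
contact_force: [3.5, 0.3, -0.5]
opening: 0.0341
grip_force: 1.4
```

>>> send_rows([
  [3.4, [0.05, -1.1, 0], 5.7],
  [3.4, [0.05, -1.1, 0], 5.7],
  [3.4, [0.05, -0.9, 0], 4.7],
])

```text
t: 12.0
tool_pos: [0.5088, -0.3502, 0.1037]
tool_rot: [2.9, 1.202, 0.002]
contact_force: [3.4, -0.3, -1.0]
opening: 0.034
grip_force: 1.4
```

```bash
python3 st.py; python3 look.py
```

```text
t 12.0 world [ 0.5088 -0.3502  0.1037] fix [-0.0516 -0.0975] yaw y -45.0 F [ 3.4 -0.3 -1. ] Ffix [3.4 0.7] op 0.034
tool q 0.487 r 0.1102 Ftool x,y [2.2 2.7] yaw q 0.476
scene 172 q all 0.441 q top 0.429 ztop 0.1384
scene near end [-0.1155 -0.1145 -0.1126]
side 46 q all 0.484 q top 0.474 ztop 0.1396
side screw top z 0.1638
side near end [-0.1174 -0.1172 -0.1147]
```

>>> send_rows([
  [3.4, [0.08, 1.15, 0], -5.9],
  [3.4, [0.08, 1.15, 0], -5.9],
  [3.4, [0.06, 1.15, 0], -5.9],
  [3.4, [0.06, 1.15, 0], -5.9],
  [3.4, [0.06, 1.15, 0], -5.9],
  [3.4, [0.06, 1.15, 0], -5.9],
  [3.4, [0.06, 1.15, 0], -5.9],
  [3.4, [0.06, 1.1, 0], -5.9],
  [3.4, [0.06, 1.1, 0], -5.9],
  [3.4, [0.06, 1.1, 0], -5.9],
])

```text
t: 13.35
tool_pos: [0.6131, -0.3795, 0.103]
tool_rot: [-1.925, -2.482, 0.002]
contact_force: [-0.1, 0.1, 0.6]
opening: 0.0336
grip_force: 0.3
```

```bash
python3 st.py; python3 look.py|grep q
```

```text
t 13.35 world [ 0.6131 -0.3795  0.103 ] fix [ 0.0568 -0.0937] yaw y 14.4 F [-0.1  0.1  0.6] Ffix [-0.1  0.1] op 0.0336
tool q -0.545 r 0.1096 Ftool x,y [ 0.1 -0. ] yaw q -0.56
scene 79 q all -0.447 q top -0.474 ztop 0.1376
side 37 q all -0.491 q top -0.494 ztop 0.1397
```

>>> send_rows([
  [3.4, [0.05, -0.5, 0], 2.7],
  [3.4, [0.05, -1.1, 0], 5.7],
  [3.4, [0.05, -1.1, 0], 5.7],
])

```text
t: 13.82
tool_pos: [0.5864, -0.3814, 0.1031]
tool_rot: [-2.225, -2.217, -0.002]
contact_force: [2.7, 2.2, -0.8]
opening: 0.0339
grip_force: 1.4
```

>>> send_rows([
  [3.4, [0.05, -1.1, 0], 5.7],
  [3.4, [0.05, -1.1, 0], 5.7],
])

```text
t: 14.08
tool_pos: [0.5645, -0.3793, 0.1032]
tool_rot: [-2.435, -1.985, -0.002]
contact_force: [2.9, 1.0, -0.5]
opening: 0.0342
grip_force: 1.4
```

```bash
python3 st.py; python3 look.py
```

```text
t 14.07 world [ 0.5645 -0.3793  0.1032] fix [ 0.0104 -0.1082] yaw y -11.6 F [ 2.9  1.  -0.5] Ffix [2.5 1.8] op 0.0342
tool q -0.096 r 0.1087 Ftool x,y [1.5 2.6] yaw q -0.106
scene 101 q all -0.12 q top -0.141 ztop 0.1381
scene screw top z 0.1621
scene near end [-0.1155 -0.1142 -0.1123]
side 49 q all -0.117 q top -0.104 ztop 0.1402
side screw top z 0.1631
side near end [-0.1173 -0.1172 -0.1147]
```

>>> send_rows([
  [3.4, [0.05, -1.1, 0], 5.7],
  [3.4, [0.05, -1.1, 0], 5.7],
])

```text
t: 14.42
tool_pos: [0.5439, -0.3733, 0.1034]
tool_rot: [2.617, 1.736, 0.002]
contact_force: [2.3, 1.1, -1.1]
opening: 0.0342
grip_force: 1.4
```

>>> send_rows([
  [3.4, [0.05, -1.1, 0], 5.7],
  [3.4, [0.05, -1.1, 0], 5.7],
])

```text
t: 14.68
tool_pos: [0.5246, -0.3631, 0.1036]
tool_rot: [2.776, 1.467, 0.002]
contact_force: [3.2, 0.3, 0.8]
opening: 0.0336
grip_force: 1.4
```

>>> send_rows([
  [3.4, [0.05, -1.1, 0], 5.7],
  [3.4, [0.05, -1.1, 0], 5.7],
])

```text
t: 14.92
tool_pos: [0.5077, -0.3493, 0.1037]
tool_rot: [2.908, 1.184, 0.002]
contact_force: [3.0, -0.1, -0.6]
opening: 0.0341
grip_force: 1.4
```

```bash
python3 st.py; python3 look.py
```

```text
t 14.93 world [ 0.5077 -0.3493  0.1037] fix [-0.0529 -0.0969] yaw y -45.7 F [ 3.  -0.1 -0.6] Ffix [2.9 0.8] op 0.0341
tool q 0.499 r 0.1104 Ftool x,y [2.1 2.2] yaw q 0.489
scene 172 q all 0.453 q top 0.442 ztop 0.1382
scene near end [-0.1154 -0.1142 -0.1123]
side 51 q all 0.502 q top 0.496 ztop 0.1407
side screw top z 0.1619
side near end [-0.1183 -0.1173 -0.1144]
```

>>> send_rows([
  [3.4, [0.08, 1.15, 0], -6.0],
  [3.4, [0.08, 1.15, 0], -6.0],
  [3.4, [0.06, 1.15, 0], -6.0],
  [3.4, [0.06, 1.15, 0], -6.0],
  [3.4, [0.06, 1.15, 0], -6.0],
  [3.4, [0.06, 1.15, 0], -6.0],
  [3.4, [0.06, 1.15, 0], -6.0],
  [3.4, [0.06, 1.1, 0], -6.0],
  [3.4, [0.06, 1.1, 0], -6.0],
  [3.4, [0.06, 1.1, 0], -6.0],
])

```text
t: 16.27
tool_pos: [0.6118, -0.379, 0.1029]
tool_rot: [-1.918, -2.487, 0.002]
contact_force: [-0.9, -0.4, -1.3]
opening: 0.0344
grip_force: 0.3
```

>>> send_rows([
  [3.4, [0.05, -0.5, 0], 2.7],
  [3.4, [0.05, -1.1, 0], 5.7],
  [3.4, [0.05, -1.1, 0], 5.7],
])

```text
t: 16.65
tool_pos: [0.5855, -0.3811, 0.103]
tool_rot: [-2.215, -2.227, -0.002]
contact_force: [1.9, 2.5, 0.8]
opening: 0.0343
grip_force: 1.4
```

>>> send_rows([
  [3.4, [0.05, -1.1, 0], 5.7],
  [3.4, [0.05, -1.1, 0], 5.7],
])

```text
t: 16.9
tool_pos: [0.5636, -0.3793, 0.1032]
tool_rot: [2.426, 1.996, 0.002]
contact_force: [3.2, 1.6, -0.1]
opening: 0.0343
grip_force: 1.4
```

```bash
python3 st.py; python3 look.py
```

```text
t 16.9 world [ 0.5636 -0.3793  0.1032] fix [ 0.0095 -0.1085] yaw y -11.1 F [ 3.2  1.6 -0.1] Ffix [2.6 2.5] op 0.0343
tool q -0.088 r 0.1089 Ftool x,y [2.2 2.9] yaw q -0.115
scene 102 q all -0.114 q top -0.14 ztop 0.1399
scene screw top z 0.1592
scene near end [-0.1153 -0.1141 -0.1128]
side 50 q all -0.105 q top -0.097 ztop 0.1411
side screw top z 0.1614
side near end [-0.1182 -0.117  -0.1138]
```

>>> send_rows([
  [3.4, [0.05, -1.1, 0], 5.7],
  [3.4, [0.05, -1.1, 0], 5.7],
])

```text
t: 17.25
tool_pos: [0.5428, -0.3733, 0.1034]
tool_rot: [2.611, 1.746, 0.002]
contact_force: [3.7, 0.8, 0.0]
opening: 0.0341
grip_force: 1.4
```

>>> send_rows([
  [3.4, [0.05, -1.1, 0], 5.7],
  [3.4, [0.05, -1.1, 0], 5.7],
])

```text
t: 17.5
tool_pos: [0.5235, -0.3632, 0.1036]
tool_rot: [2.771, 1.477, 0.002]
contact_force: [4.2, -0.2, -0.8]
opening: 0.0341
grip_force: 1.6
```

>>> send_rows([
  [3.4, [0.05, -1.1, 0], 5.7],
  [3.4, [0.05, -1.1, 0], 5.7],
])

```text
t: 17.75
tool_pos: [0.5067, -0.3496, 0.1039]
tool_rot: [2.903, 1.194, 0.003]
contact_force: [4.9, -0.6, -0.6]
opening: 0.034
grip_force: 1.9
```

```bash
python3 st.py; python3 look.py
```

```text
t 17.75 world [ 0.5067 -0.3496  0.1039] fix [-0.0537 -0.0975] yaw y -45.3 F [ 4.9 -0.6 -0.6] Ffix [4.9 0.9] op 0.034
tool q 0.503 r 0.1113 Ftool x,y [3.1 3.9] yaw q 0.481
scene 171 q all 0.457 q top 0.441 ztop 0.1374
scene near end [-0.1149 -0.1142 -0.1127]
side 51 q all 0.508 q top 0.495 ztop 0.1408
side screw top z 0.1605
side near end [-0.1176 -0.1168 -0.1146]
```

>>> send_rows([
  [3.4, [0.1, 1.15, 0], -6.0],
  [3.4, [0.1, 1.15, 0], -6.0],
  [3.4, [0.08, 1.15, 0], -6.0],
  [3.4, [0.06, 1.15, 0], -6.0],
  [3.4, [0.06, 1.15, 0], -6.0],
  [3.4, [0.06, 1.15, 0], -6.0],
  [3.4, [0.06, 1.15, 0], -6.0],
  [3.4, [0.06, 1.1, 0], -6.0],
  [3.4, [0.06, 1.1, 0], -6.0],
])

```text
t: 18.98
tool_pos: [0.5997, -0.3806, 0.1028]
tool_rot: [-2.037, -2.39, 0.004]
contact_force: [-1.6, -1.2, 0.4]
opening: 0.0341
grip_force: 0.9
```

>>> send_rows([
  [3.4, [0.05, -0.8, 0], 4.5],
  [3.4, [0.05, -0.8, 0], 4.5],
])

```text
t: 19.23
tool_pos: [0.5839, -0.3808, 0.1029]
tool_rot: [-2.224, -2.217, 0.002]
contact_force: [-0.6, 0.3, 0.3]
opening: 0.0338
grip_force: 0.0
```

>>> send_rows([
  [3.4, [0.03, -0.6, 0], 3],
  [3.4, [0, 0, 0], 0],
])

```text
t: 19.48
tool_pos: [0.5777, -0.3804, 0.103]
tool_rot: [-2.28, -2.16, 0.001]
contact_force: [0.2, 0.2, 0.1]
opening: 0.0342
grip_force: 0.0
```

```bash
python3 st.py; python3 look.py
```

```text
t 19.48 world [ 0.5777 -0.3804  0.103 ] fix [ 0.0233 -0.1053] yaw y -3.1 F [0.2 0.2 0.1] Ffix [0.1 0.3] op 0.0342
tool q -0.218 r 0.1079 Ftool x,y [0.3 0.2] yaw q -0.254
scene 89 q all -0.23 q top -0.257 ztop 0.138
scene screw top z 0.1584
scene near end [-0.1154 -0.1145 -0.1126]
side 46 q all -0.247 q top -0.252 ztop 0.1391
side screw top z 0.1602
side near end [-0.1179 -0.1171 -0.1144]
```

>>> send_rows([
  [3.4, [0.02, -0.6, 0], 3.2],
  [3.4, [0.02, -0.4, 0], 2.1],
])

```text
t: 19.82
tool_pos: [0.5684, -0.3789, 0.1033]
tool_rot: [2.381, 2.048, 0.0]
contact_force: [2.5, 0.2, -1.3]
opening: 0.034
grip_force: 1.3
```

>>> send_rows([
  [3.4, [0.02, -0.6, 0], 3.2],
  [3.4, [0.02, -0.4, 0], 2.1],
])

```text
t: 20.08
tool_pos: [0.559, -0.3767, 0.1033]
tool_rot: [2.473, 1.935, 0.002]
contact_force: [5.3, -1.2, -1.7]
opening: 0.0342
grip_force: 2.3
```

```bash
python3 st.py; python3 look.py|grep q
```

```text
t 20.07 world [ 0.559  -0.3767  0.1033] fix [ 0.0043 -0.1074] yaw y -13.9 F [ 5.3 -1.2 -1.7] Ffix [5.4 0.5] op 0.0342
tool q -0.04 r 0.1075 Ftool x,y [0.2 5.4] yaw q -0.066
scene 115 q all -0.069 q top -0.095 ztop 0.1383
side 50 q all -0.059 q top -0.059 ztop 0.1414
```

>>> send_rows([
  [3.4, [0.02, -0.4, 0], 2.1],
])

```text
t: 20.3
tool_pos: [0.5549, -0.3755, 0.1033]
tool_rot: [2.509, 1.889, 0.001]
contact_force: [4.1, -0.8, -2.5]
opening: 0.0339
grip_force: 2.4
```

>>> send_rows([
  [3.4, [0.02, -0.4, 0], 2.1],
])

```text
t: 20.42
tool_pos: [0.5509, -0.3741, 0.1034]
tool_rot: [2.544, 1.842, 0.001]
contact_force: [4.0, -0.9, -2.2]
opening: 0.0341
grip_force: 2.4
```

```bash
python3 st.py; python3 look.py|grep q
```

```text
t 20.43 world [ 0.5509 -0.3741  0.1034] fix [-0.0042 -0.1074] yaw y -18.2 F [ 4.  -0.9 -2.2] Ffix [4.1 0.4] op 0.0341
tool q 0.039 r 0.1075 Ftool x,y [0.4 4.1] yaw q 0.009
scene 120 q all 0.005 q top -0.015 ztop 0.138
side 51 q all 0.027 q top 0.027 ztop 0.1411
```

>>> send_rows([
  [3.4, [0.02, -0.4, 0], 2.1],
])

```text
t: 20.65
tool_pos: [0.5471, -0.3727, 0.1034]
tool_rot: [2.577, 1.796, 0.001]
contact_force: [4.7, -0.5, -2.1]
opening: 0.034
grip_force: 2.6
```

>>> send_rows([
  [3.4, [0.02, -0.3, 0], 1.6],
])

```text
t: 20.78
tool_pos: [0.5443, -0.3715, 0.1034]
tool_rot: [2.602, 1.76, 0.001]
contact_force: [5.6, -0.6, -2.6]
opening: 0.0341
grip_force: 2.6
```

>>> send_rows([
  [3.4, [0, 0, 0], 0],
])

```text
t: 20.9
tool_pos: [0.5441, -0.3715, 0.1034]
tool_rot: [2.601, 1.762, 0.0]
contact_force: [3.8, -0.1, -2.0]
opening: 0.0342
grip_force: 2.1
```

```bash
python3 st.py; python3 look.py
```

```text
t 20.9 world [ 0.5441 -0.3715  0.1034] fix [-0.0114 -0.107 ] yaw y -21.8 F [ 3.8 -0.1 -2. ] Ffix [3.7 1. ] op 0.0342
tool q 0.106 r 0.1076 Ftool x,y [1.3 3.6] yaw q 0.071
scene 124 q all 0.071 q top 0.047 ztop 0.1386
scene screw top z 0.1579
scene near end [-0.115  -0.1143 -0.1131]
side 52 q all 0.091 q top 0.088 ztop 0.1409
side screw top z 0.1596
side near end [-0.1176 -0.1171 -0.1141]
```

>>> send_rows([
  [3.4, [0.02, -0.4, 0], 2.1],
])

```text
t: 21.12
tool_pos: [0.541, -0.37, 0.1034]
tool_rot: [2.633, 1.712, 0.001]
contact_force: [7.7, -0.5, -2.5]
opening: 0.0338
grip_force: 3.4
```

>>> send_rows([
  [3.4, [0.02, -0.4, 0], 2.1],
])

```text
t: 21.25
tool_pos: [0.5381, -0.3684, 0.1034]
tool_rot: [2.663, 1.662, 0.003]
contact_force: [10.3, -1.2, -6.4]
opening: 0.034
grip_force: 5.2
```

>>> send_rows([
  [3.4, [0.02, -0.3, 0], 1.6],
])

```text
t: 21.38
tool_pos: [0.5361, -0.3672, 0.1034]
tool_rot: [2.684, 1.624, 0.005]
contact_force: [12.5, -2.9, -7.0]
opening: 0.034
grip_force: 6.4
```

```bash
python3 st.py; python3 look.py|grep q
```

```text
t 21.38 world [ 0.5361 -0.3672  0.1034] fix [-0.0203 -0.1054] yaw y -27.6 F [12.5 -2.9 -7. ] Ffix [12.8  1. ] op 0.034
tool q 0.191 r 0.1073 Ftool x,y [ 3.2 12.3] yaw q 0.173
scene 138 q all 0.152 q top 0.135 ztop 0.1377
side 60 q all 0.184 q top 0.171 ztop 0.1386
```

>>> send_rows([
  [3.4, [0, 0, 0], 0],
  [3.4, [0, 0, 0], 0],
])

```text
t: 21.72
tool_pos: [0.5361, -0.3672, 0.1034]
tool_rot: [2.684, 1.626, 0.004]
contact_force: [11.0, -2.3, -5.2]
opening: 0.0339
grip_force: 5.5
```

```bash
python3 st.py; python3 look.py
```

```text
t 21.73 world [ 0.5361 -0.3672  0.1034] fix [-0.0204 -0.1053] yaw y -27.6 F [11.  -2.3 -5.2] Ffix [11.2  1.2] op 0.0339
tool q 0.191 r 0.1073 Ftool x,y [ 3.1 10.8] yaw q 0.172
scene 141 q all 0.153 q top 0.13 ztop 0.1384
scene screw top z 0.1581
scene near end [-0.1147 -0.1142 -0.1127]
side 60 q all 0.182 q top 0.171 ztop 0.1403
side screw top z 0.1592
side near end [-0.1187 -0.1176 -0.1149]
```

>>> send_rows([
  [3.4, [0, -0.2, 0], 0],
  [3.4, [0, 0, 0], 0],
  [3.4, [0, 0, 0], 0],
])

```text
t: 22.2
tool_pos: [0.5346, -0.3666, 0.1034]
tool_rot: [2.683, 1.625, 0.005]
contact_force: [12.2, -4.2, -7.1]
opening: 0.0346
grip_force: 6.3
```

```bash
python3 st.py; python3 look.py
```

```text
t 22.2 world [ 0.5346 -0.3666  0.1034] fix [-0.022  -0.1052] yaw y -27.6 F [12.2 -4.2 -7.1] Ffix [12.9 -0.3] op 0.0346
tool q 0.206 r 0.1075 Ftool x,y [ 1.9 12.7] yaw q 0.173
scene 141 q all 0.166 q top 0.147 ztop 0.1381
scene screw top z 0.158
scene near end [-0.1148 -0.1143 -0.1124]
side 60 q all 0.199 q top 0.198 ztop 0.1399
side screw top z 0.1591
side near end [-0.1175 -0.117  -0.1143]
```

>>> send_rows([
  [3.4, [0, 0.6, 0], 0],
  [3.4, [0, 0, 0], 0],
])

```text
t: 22.55
tool_pos: [0.5393, -0.3685, 0.1035]
tool_rot: [2.685, 1.627, 0.004]
contact_force: [9.0, -0.8, -2.9]
opening: 0.0341
grip_force: 4.1
```

```bash
python3 st.py; python3 look.py
```

```text
t 22.55 world [ 0.5393 -0.3685  0.1035] fix [-0.0169 -0.1057] yaw y -27.6 F [ 9.  -0.8 -2.9] Ffix [8.8 1.9] op 0.0341
tool q 0.158 r 0.107 Ftool x,y [3.4 8.3] yaw q 0.172
scene 143 q all 0.125 q top 0.102 ztop 0.1396
scene screw top z 0.1576
scene near end [-0.1146 -0.1141 -0.112 ]
side 62 q all 0.148 q top 0.14 ztop 0.1409
side screw top z 0.159
side near end [-0.1178 -0.1169 -0.1141]
```

>>> send_rows([
  [3.4, [0, -0.4, 0], 0],
  [3.4, [0, 0, 0], 0],
  [3.4, [0, 0, 0], 0],
])

```text
t: 23.02
tool_pos: [0.536, -0.3673, 0.1035]
tool_rot: [2.683, 1.626, 0.004]
contact_force: [11.1, -3.0, -5.6]
opening: 0.034
grip_force: 5.5
```

```bash
python3 st.py; python3 look.py
```

```text
t 23.02 world [ 0.536  -0.3673  0.1035] fix [-0.0204 -0.1055] yaw y -27.6 F [11.1 -3.  -5.6] Ffix [11.5  0.5] op 0.034
tool q 0.191 r 0.1074 Ftool x,y [ 2.5 11.2] yaw q 0.173
scene 140 q all 0.151 q top 0.134 ztop 0.139
scene screw top z 0.1576
scene near end [-0.1144 -0.1142 -0.1124]
side 59 q all 0.187 q top 0.172 ztop 0.1404
side screw top z 0.1599
side near end [-0.1175 -0.1173 -0.1142]
```

The lever now springs elastically: the same position gives the same force, with no ratcheting on at 11–13 N. That means the nut is tight. I'll back off and check.

>>> send_rows([
  [3.4, [0, 0.6, 0], -1],
  [3.4, [0, 0.5, 0], -2],
  [4.5, [0, 0, 0], 0],
  [4.5, [0, 0, 0], 0],
])

```text
t: 23.62
tool_pos: [0.5432, -0.3717, 0.103]
tool_rot: [-2.643, -1.696, 0.002]
contact_force: [-0.2, -0.4, -0.0]
opening: 0.045
grip_force: 0.0
```

```bash
python3 st.py; python3 look.py; python3 -c "
from station import ctrl
import cv2
cv2.imwrite('pics/e.png',ctrl.get_image('wrist')['frame'][:,:,::-1])"
```

```text
t 23.62 world [ 0.5432 -0.3717  0.103 ] fix [-0.0122 -0.1075] yaw y -24.6 F [-0.2 -0.4 -0. ] Ffix [-0.  -0.4] op 0.045
tool q 0.113 r 0.1081 Ftool x,y [-0.4  0. ] yaw q 0.121
scene 144 q all 0.047 q top 0.026 ztop 0.1395
scene screw top z 0.1578
scene near end [-0.1147 -0.1142 -0.1121]
side 55 q all 0.056 q top 0.064 ztop 0.14
side screw top z 0.1584
side near end [-0.118  -0.1172 -0.1146]
```

View pics/e.png

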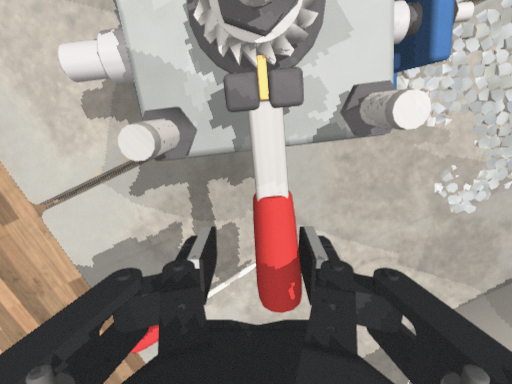

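>>> send_rows([
  [3.4, [0, 0, 0], 0],
  [3.4, [0, -0.4, 0], 1.5],
  [3.4, [0, -0.4, 0], 1.5],
  [3.4, [0, 0, 0], 0],
  [3.4, [0, 0, 0], 0],
])

```text
t: 24.4
tool_pos: [0.5383, -0.3693, 0.1038]
tool_rot: [2.684, 1.624, 0.003]
contact_force: [7.3, -5.3, -3.4]
opening: 0.0341
grip_force: 4.3
```

```bash
python3 st.py; python3 look.py
```

```text
t 24.4 world [ 0.5383 -0.3693  0.1038] fix [-0.0176 -0.1068] yaw y -27.7 F [ 7.3 -5.3 -3.4] Ffix [ 8.6 -2.9] op 0.0341
tool q 0.163 r 0.1082 Ftool x,y [-1.4  8.9] yaw q 0.174
scene 136 q all 0.129 q top 0.109 ztop 0.1389
scene screw top z 0.1584
scene near end [-0.116  -0.1145 -0.1122]
side 58 q all 0.157 q top 0.15 ztop 0.1404
side screw top z 0.1601
side near end [-0.1172 -0.117  -0.1151]
```

It repeats: tight. Release and retreat.

>>> send_rows([
  [3.4, [0, 0.6, 0], -2],
  [3.4, [0, 0.5, 0], -2],
  [4.5, [0, 0, 0], 0],
  [4.5, [0, 0, 0], 0],
  [4.5, [0, 0, -2], 0],
  [4.5, [0, 0, -4], 0],
  [4.5, [0, 0, -5], 0],
  [4.5, [-2, 0, -3], 0],
  [4.5, [-4, 0, 0], 0],
  [4.5, [0, 0, 0], 0],
])

```text
t: 25.75
tool_pos: [0.5218, -0.4303, 0.2457]
tool_rot: [2.629, 1.715, 0.0]
contact_force: [0.3, 0.5, -0.3]
opening: 0.0447
grip_force: 0.0
```

```bash
python3 st.py; python3 look.py pics/f.png
```

```text
t 25.75 world [ 0.5218 -0.4303  0.2457] fix [-0.0148 -0.1698] yaw y -23.8 F [ 0.3  0.5 -0.3] Ffix [0.2 0.6] op 0.0447
tool q 0.087 r 0.1705 Ftool x,y [0.6 0.1] yaw q 0.106
scene 213 q all 0.051 q top 0.025 ztop 0.1382
scene screw top z 0.1579
scene near end [-0.1153 -0.1143 -0.1125]
side 52 q all 0.073 q top 0.055 ztop 0.1394
side screw top z 0.1605
side near end [-0.118  -0.1175 -0.1144]
```

View pics/f.png

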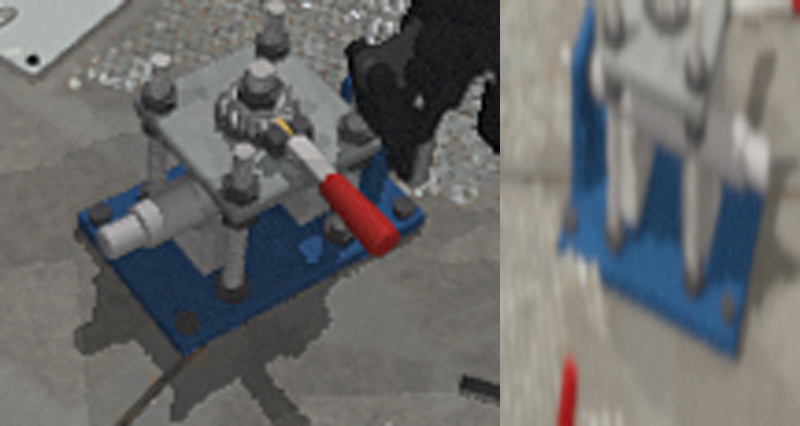

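The picture shows the gripper clear of everything and the lever free, with its handle near (360, 215). The shaft's near end, at about (105, 240), is still at fixture x −115 mm, so the shaft is home.

```bash
python3 -c "
from station import ctrl
print(ctrl.finish_job())"
```

```text
the job is handed in; nothing more can be done
None
```

The shaft is hard against the end stop and clamped: the lever held under repeated pushes of about 9–13 N with only elastic give, and the job is handed in at about 26 s with the robot touching nothing.

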